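Shut and bolt the marking-out case

ROBOT

A 6-joint arm with a two-finger parallel gripper is mounted at the origin on a cart in front of the work surface, level with it; the furniture and walls round the work are solid. World frame = base frame: x ahead of the robot, y to its left, z up, the work surface at z = 0. Lengths are in m, angles in rad, forces in N, time in s.
With the tool pointing down it reaches from about 0.35 to 0.775 m from the base axis. Payload 7.3 kg.
Tool frame: the origin (TCP) lies between the finger pads; the fingertips stand 8 mm ahead of it and the grasp point (between the pads) lies 11 mm behind it (robot.nose_length is the distance from the TCP to the fingertips, in m); z points along the fingers, y is the line along which they close (so a half turn about z gives the same grasp; the last joint's range is limited). The gripper opens to 92 mm and grips with 3 to 60 N. Pads are 19 mm wide; open, the fingers measure 130 mm over their backs; the gripper's body (75 mm by 190 mm) begins 47 mm behind the grasp point.
Start: joints at [-1.302, 0.342, 1.524, -0, 1.275, -0.146], TCP at [0.212, -0.48, 0.235] pointing down, gripper open.
Joint ranges: [-2.53, 2.53], [-0.77, 2.02], [0.04, 2.7], [-1, 4.14], [0.28, 2.66], [-3.11, 3.11]. Speed limits (rad/s): [2.57, 2.57, 3.14, 3.14, 3.14, 3.14].

INTERFACE

Orientations are given as [roll, pitch, yaw] about the fixed x, y, z axes, in that order (R = Rz(yaw) Ry(pitch) Rx(roll)).
In Python, from cell import robot gives the robot as it stands. The module is installed in compiled form; this text tells all that it offers.
- The arm moves only by the shell command python3 -m jog 'ROWS' [FORCE]. ROWS is JSON, a list that holds one entry, the list of rows, each a list of 5 numbers: the gripper's target within -1 to 1 (fully open at 1, half-way at 0, shut at -1), then the shift along the tool's x, y, z in m, then the turn about the tool's z in rad. A call has 1 to 5 rows; each row is the pose to reach, as a shift and turn from the pose commanded when the call began, along the tool's axes at that moment; what a row does not reach only later rows make up. A row lasts 1/12 s, in which the tool goes at most 41.7 mm and 7.16 degrees, less where a joint would pass 70% of its speed; a pose out of reach is approached as far as the arm can. A call with a gripper value outside its range is refused whole. The fingers move at their own pace and stop on an object; FORCE is the grip in N (left out, the last holds). Time passes only in rows, so rows that repeat a pose let the fingers close. It gives the time, the measured TCP pose, the force, the opening and the grip force at its end, in the units of the state.
- robot.observe(): the state, without advancing time (a new reading comes with each control period).
- robot.read_camera(name): name is "scene" or "side" or "wrist"; returns the picture (480x640x3 uint8, red, green, blue); there is no depth.
- robot.camera_model(name): a dict with "camera_matrix" (3x3 intrinsics, pixels), "position" and "attitude" of the camera in the world; the wrist camera has in their place "mount" (4x4, takes a point from camera to tool coordinates, whose origin is the TCP and whose axes are the flange's). Camera axes: x right, y down, z forward; pixel columns grow to the right and rows downward; lengths in m; the calibration is good to about 2 mm. A picture is of the moment at which its call begins: read the wrist's pose just before it. camera_model takes no time and is no camera call.
- robot.hand_in(): hands the job in; it is judged then, once.
The state is a dict: "time": time; "qpos": joint angles; "qvel": joint speeds; "joint_efforts": joint torques, N m; "tool_pos": TCP position; "tool_rot": TCP orientation; "contact_force": force on the tool from outside, world axes, zero at the start; "torque": the same for the moment, N m; "opening": finger opening in m; "grip_force": force on a finger pad.
Only numpy, scipy, OpenCV 4.12 (cv2) and the standard library are available. Lean on these libraries where they do the work, as an engineer would, in place of code of your own. Each camera call takes 0.05 s, during which the arm holds its last target. There are 200 camera calls.

TASK

Shut the open wooden tool case and bolt it so that it can be carried: with the fingertips push the lid over and down from its outer side until it lies fully shut between the two raised side cheeks, and only then push the thumb pieces of both bolts on top of the lid outwards, until the bolts are all the way home in the cheeks. Only push: do not pinch or hook the lid or the thumb pieces, and leave the plane, the wooden block and the dowel beside the case where they lie.

Things in the scene. Friction and masses are not known exactly. Their poses are not given: they have to be found in the camera images.
- case: low wooden case, 170 mm deep (own x), 300 mm wide (own y); stands firm. Origin: centre of its underside; -x side (drop handle) toward the robot, hinges on the +x side, z up. Front and back walls 70 mm high; side cheeks (own y = +-135 to +-150 mm) 104 mm high, 22 mm above the shut lid. Tools lie inside, below the lid.
- hinge_mid (a point): middle of the lid's hinge line, at own (85, 0, 70) mm of the case; the hinge line runs along the case's y axis
- lid (a joint): lid angle, rad: 0 = shut flat, 1.35 to 1.9 at the start (open, about upright), 1.95 = stop. Plywood board 12 mm thick, 170 mm from hinge line to free edge, 264 mm wide. Stiff hinge: stays where left, 1 to 6 N at the free edge moves it. It swings toward the robot to shut. Outer face (far side while open; top when shut, 82 mm above the bench) carries the bolts; its middle is bare.
- lid_edge (a point): middle of the lid's free edge, on its outer face (when shut: own (-85, 0, 82) mm of the case)
- lid_lining: thin plywood lining that forms the lid's inner face, 3 mm thick, fixed to the lid and 3 mm short of its edges; fingers that grip or lift the lid touch it. Origin on the hinge line.
- bolt_left (a joint): slide of the left (+y) barrel bolt, m: 0 to 0.006 at the start (drawn back), 0.024 = fully home in the cheek. Moves along the case's +y, outwards from the lid's middle. Friction about 3 N; stays where left. It travels with the lid; shot early it would foul the cheek and keep the lid from shutting.
- bolt_left_thumb (a point): centre of the top of the left bolt's thumb piece, an upright steel tab, own y 11 mm, own x 16 mm, top 29.5 mm above the lid. Lid shut and bolt at 0: own (-45, 80, 111.5) mm of the case; at 0.024: y = 104. In line with it lie two sleeves 14 mm wide, 15 mm above the lid (y = 54 to 74 and 110 to 129 mm).
- bolt_left_outer: the outer 7 mm of the left thumb piece (its outward face and flanks), fixed to it; fingers that grip or hook the tab touch it, a push on the inward face does not. Origin: on the bolt's axis, 21.5 mm under the point bolt_left_thumb.
- bolt_right (a joint): slide of the right (-y) barrel bolt in m: the mirror image of the left one; it moves along the case's -y, 0.024 = fully home
- bolt_right_thumb (a point): centre of the top of the right bolt's thumb piece, mirror image of the left one: with the lid shut and the bolt at 0 at own (-45, -80, 111.5) mm of the case, at 0.024 at own y = -104
- bolt_right_outer: the outer 7 mm of the right thumb piece, mirror image of the left one
- plane_mid (a point): centre of a small brass shoulder plane, 24 x 125 x 66 mm, standing loose on the bench to the right of the case; leave it alone
- cherry_block_mid (a point): centre of a plain reddish-brown wooden block, 47 x 73 x 19 mm, lying loose to the left of the case; leave it alone
- loose_dowel_mid (a point): centre of a light wooden dowel, 9 mm thick and 100 mm long, lying loose on the bench in front of the case; leave it alone

How it is judged:
By the outcome, as a careful person would: the job done as asked, in the order asked, and still so for the second after the job is handed in, with the robot touching nothing.
It also fails if it takes over 54 s, if anything falls off the work surface, if the arm or the gripper's body presses on something with over 40 N, if the wrist force passes 120 N, or if a joint passes its speed limit or range.

## Working session

There is one attempt and no reset: what is moved stays moved. The work goes in short steps, Python scripts to look and compute and a shell command to move; the robot and the scene stay as the last step left them, time stands still between calls to the robot, and variables do not carry over. Pictures are saved under pics/ and viewed, at most 10 in all, crops included, and the job is handed in when it is done.

```bash
mkdir -p pics; python3 - <<'E'
from cell import robot
import cv2
for n in ("scene","side"):
    cv2.imwrite(f"pics/{n}0.png",robot.read_camera(n)[:,:,::-1])
    m=robot.camera_model(n); print(n,m)
s=robot.observe(); print(s)
print(robot.camera_model("wrist"))
E
```

```text
scene {'camera_matrix': array([[615.51116963,   0.        , 327.64972151],
       [  0.        , 615.51116963, 229.17287625],
       [  0.        ,   0.        ,   1.        ]]), 'position': array([-0.4704407 , -0.59378889,  0.78725424]), 'attitude': array([-2.09569012, -0.01163889, -0.99400105])}
side {'camera_matrix': array([[479.76178802,   0.        , 322.98646647],
       [  0.        , 479.76178802, 241.74740412],
       [  0.        ,   0.        ,   1.        ]]), 'position': array([0.26297338, 0.78110915, 0.74304397]), 'attitude': array([-2.25088694, -0.01399798, -2.80690275])}
{'time': 0.1, 'qpos': array([-1.30201234e+00,  3.42687868e-01,  1.52489035e+00,  2.83175594e-05,
        1.27537006e+00, -1.46016691e-01]), 'qvel': array([-8.69792761e-04, -1.22658393e-03, -1.75755768e-03,  3.32184307e-05,
       -1.62445704e-04,  1.05886078e-04]), 'joint_efforts': array([ 1.77943264e-03, -4.32005167e+01, -2.44694674e+01,  7.19422731e-02,
        5.25704341e-02, -4.20638969e-05]), 'tool_pos': array([ 0.2115112 , -0.48015037,  0.23410723]), 'tool_rot': array([-3.14025539e+00, -2.24033012e-04,  4.14792262e-01]), 'contact_force': array([ 0.1202099 , -0.18068371, -0.2455056 ]), 'torque': array([ 0.00015815, -0.02618609,  0.00491095]), 'grip_force': 0.0, 'opening': 0.09181756652778912}
{'camera_matrix': array([[350.02216678,   0.        , 315.1482671 ],
       [  0.        , 350.02216678, 246.80124913],
       [  0.        ,   0.        ,   1.        ]]), 'mount': array([[-1.14208787e-04, -9.51846066e-01, -3.06576341e-01,
         8.45742786e-02],
       [ 9.99999886e-01,  3.32884011e-05, -4.75882148e-04,
        -5.33507798e-04],
       [ 4.63171987e-04, -3.06576360e-01,  9.51845954e-01,
        -1.49423907e-01],
       [ 0.00000000e+00,  0.00000000e+00,  0.00000000e+00,
         1.00000000e+00]])}
```

View pics/scene0.png

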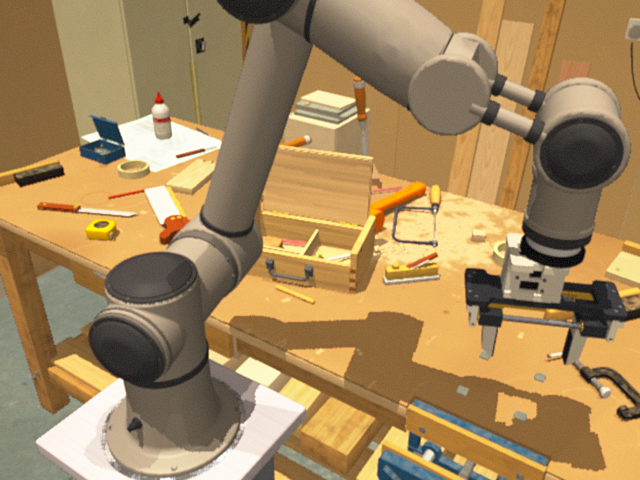

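View pics/side0.png

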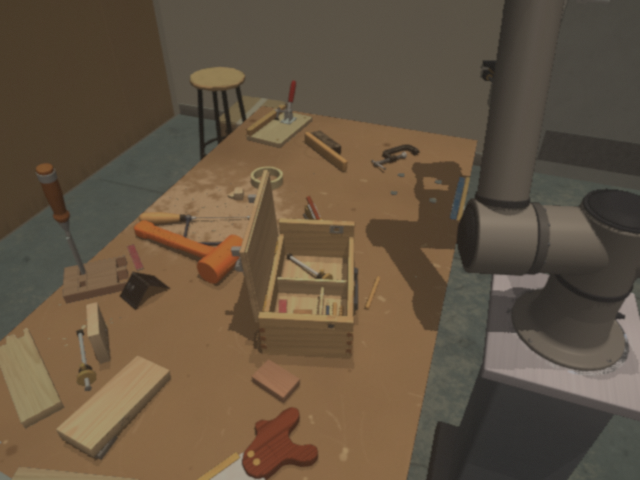

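The scene view shows the case with its lid upright (about (315,200)), the plane at (412,270) and the dowel at (295,292). The side view shows the case at about (305,290), the block at (276,379) and the dowel at (372,293). Next I'll look closer.

```bash
python3 - <<'E'
import cv2
a=cv2.imread("pics/side0.png")[150:400,220:400]; cv2.imwrite("pics/sidec.png",cv2.resize(a,None,fx=2.4*1.0,fy=2.4,interpolation=cv2.INTER_CUBIC))
a=cv2.imread("pics/scene0.png")[140:310,240:450]; cv2.imwrite("pics/scenec.png",cv2.resize(a,None,fx=3.5,fy=3.5,interpolation=cv2.INTER_CUBIC))
E
```

```text
(no output)
```

View pics/sidec.png

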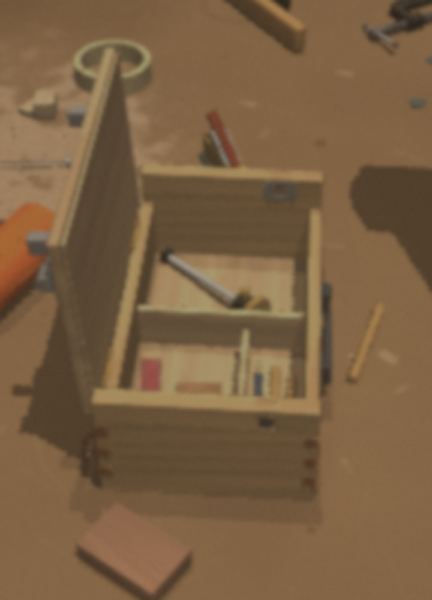

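View pics/scenec.png

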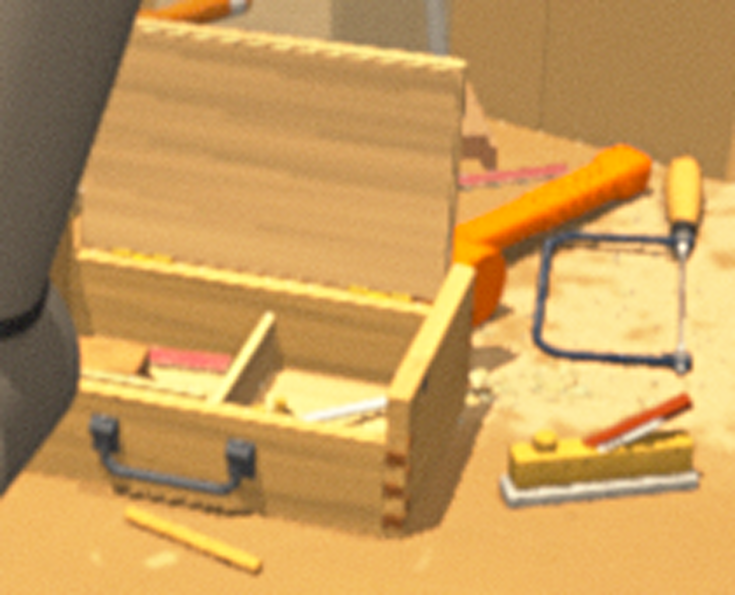

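```bash
cat > h.py <<'E'
from cell import robot
import numpy as np
from scipy.spatial.transform import Rotation as Ro
from scipy.optimize import least_squares
def cam(n):
    m=robot.camera_model(n)
    if n!="wrist": return m["camera_matrix"],Ro.from_euler("xyz",m["attitude"]).as_matrix(),m["position"]
    s=robot.observe(); R=Ro.from_euler("xyz",s["tool_rot"]).as_matrix(); M=m["mount"]
    return m["camera_matrix"],R@M[:3,:3],s["tool_pos"]+R@M[:3,3]
def proj(n,P,c=None):
    K,R,p=c or cam(n); q=K@(R.T@(np.asarray(P)-p)); return q[:2]/q[2]
def onplane(n,uv,z,c=None):
    K,R,p=c or cam(n); d=R@np.linalg.solve(K,[*uv,1]); return p+d*(z-p[2])/d[2]
def case2w(v,P): 
    c,s=np.cos(v[2]),np.sin(v[2]); return np.array([v[0]+c*P[0]-s*P[1],v[1]+s*P[0]+c*P[1],P[2]])
def lidp(th,r,t,y): return [.085-r*np.cos(th)+t*np.sin(th),y,.07+r*np.sin(th)+t*np.cos(th)]
E
python3 - <<'E'
from h import *
S=lambda u,v:(220+u/2.4,150+v/2.4); C=lambda u,v:(240+u/3.5,140+v/3.5)
B=[("side",S(94,404),(.085,.15,.104)),("side",S(320,415),(-.085,.15,.104)),("side",S(142,168),(.085,-.15,.104)),("side",S(322,173),(-.085,-.15,.104)),("side",S(316,492),(-.085,.15,0)),
("scene",C(408,390),(-.085,-.15,.104)),("scene",C(473,266),(.085,-.15,.104)),("scene",C(405,535),(-.085,-.15,0))]
L=[("side",S(52,245),.17,.012,.132),("side",S(64,249),.17,0,.132),("side",S(110,48),.17,.006,-.132),("scene",C(465,63),.17,.006,-.132)]
cs={n:cam(n) for n in("side","scene")}
def f(v): return np.concatenate([proj(n,case2w(v,P),cs[n])-uv for n,uv,P in B]+[proj(n,case2w(v,lidp(v[3],*p)),cs[n])-uv for n,uv,*p in L])
r=least_squares(f,[.6,0,0,1.6],loss="soft_l1"); print(r.x,r.fun.reshape(-1,2).round(1))
v=r.x; np.save("v.npy",v)
print("edge",case2w(v,lidp(v[3],.17,.012,0)),"hinge",case2w(v,(.085,0,.07)))
print("plane",onplane("scene",C(600,460),.033),"block",onplane("side",S(135,548),.0095),"dowel",onplane("side",S(366,343),.005))
E
```

```text
[0.51205623 0.10600486 0.28925494 1.63481369] [[-0.9 -0.1]
 [ 1.3 -0.4]
 [-0.8 -1.9]
 [-0.3 -1.1]
 [-0.   4.4]
 [ 0.4  1.9]
 [-0.1 -0.3]
 [-0.4  1.2]
 [-1.6  0.8]
 [ 0.7 -1. ]
 [ 0.3 -0.5]
 [-1.1 -0.2]]
edge [0.61542668 0.13676807 0.23888409] hinge [0.59352504 0.13025011 0.07      ]
plane [ 0.57450827 -0.14357527  0.033     ] block [0.50190132 0.31833719 0.0095    ] dowel [0.39440362 0.04522956 0.005     ]
```

```bash
cat >> h.py <<'E'
def where():
    v=np.load("v.npy"); s=robot.observe(); d=s["tool_pos"][:2]-v[:2]; c,q=np.cos(v[2]),np.sin(v[2])
    print("case mm",np.round(1e3*np.array([c*d[0]+q*d[1],-q*d[0]+c*d[1],s["tool_pos"][2]]),1),"yaw err",round(s["tool_rot"][2]-v[2],3),"F",s["contact_force"].round(1),"t",round(s["time"],2))
if __name__=="__main__":
    where()
E
python3 -m jog '[[[-1,0,0,-0.04,0.06],[-1,0,0,-0.08,0.126],[-1,0,0,-0.1,0.126],[-1,0,0,-0.1,0.126]]]' 20; python3 h.py
python3 - <<'E'
from h import *
v=np.load("v.npy")
for th in [1.635,1.5,1.35,1.2,1.05,.9,.75,.6,.45,.3,.15,0]:
    p=np.array(lidp(th,.15,.012,0)); print(th,np.round(1e3*(p+[.0095,0,.008]),0))
E
```

```text
time: 0.43
tool_pos: [0.2121, -0.482, 0.3397]
tool_rot: [3.133, 0.0, 0.289]
contact_force: [-0.5, -0.3, 0.1]
opening: 0.0698
grip_force: 0.0
case mm [-455.3 -478.   339.7] yaw err -0.001 F [-0.5 -0.3  0.1] t 0.43
1.635 [116.   0. 227.]
1.5 [ 96.   0. 228.]
1.35 [ 73.   0. 227.]
1.2 [ 51.   0. 222.]
1.05 [ 30.   0. 214.]
0.9 [ 11.   0. 203.]
0.75 [ -7.   0. 189.]
0.6 [-23.   0. 173.]
0.45 [-35.   0. 154.]
0.3 [-45.   0. 134.]
0.15 [-52.   0. 112.]
0 [-55.   0.  90.]
```

```bash
for i in 1; do python3 -m jog '[[[-1,0.03,-0.02,0,0],[-1,0.06,-0.045,0,0],[-1,0.09,-0.07,0,0],[-1,0.12,-0.095,0,0],[-1,0.15,-0.12,0,0]]]' ; python3 h.py
python3 -m jog '[[[-1,0.03,-0.025,0,0],[-1,0.06,-0.05,0,0],[-1,0.09,-0.075,0,0],[-1,0.12,-0.1,0,0],[-1,0.15,-0.12,0,0]]]'; python3 h.py
python3 -m jog '[[[-1,0.03,-0.025,0,0],[-1,0.06,-0.05,0,0],[-1,0.09,-0.075,0,0],[-1,0.12,-0.1,0,0],[-1,0.15,-0.12,0,0]]]'; python3 h.py
done
```

```text
time: 0.85
tool_pos: [0.3215, -0.3208, 0.3335]
tool_rot: [-3.14, 0.001, 0.288]
contact_force: [1.4, -0.0, -0.4]
opening: 0.0363
grip_force: 0.0
case mm [-304.4 -354.7  333.5] yaw err -0.001 F [ 1.4 -0.  -0.4] t 0.85
time: 1.27
tool_pos: [0.431, -0.1625, 0.3338]
tool_rot: [-3.14, 0.001, 0.289]
contact_force: [0.3, -0.8, 0.6]
opening: 0.0033
grip_force: 0.0
case mm [-154.3 -234.2  333.8] yaw err 0.0 F [ 0.3 -0.8  0.6] t 1.27
time: 1.68
tool_pos: [0.5406, -0.0047, 0.3336]
tool_rot: [-3.141, 0.002, 0.29]
contact_force: [0.7, -0.2, 0.6]
opening: 0.0008
grip_force: 0.0
case mm [  -4.2 -114.3  333.6] yaw err 0.001 F [ 0.7 -0.2  0.6] t 1.68
```

```bash
python3 -m jog '[[[-1,0.03,-0.023,0,0],[-1,0.06,-0.046,0,0],[-1,0.09,-0.069,0,0],[-1,0.12,-0.092,0,0],[-1,0.15,-0.114,0,0]]]' ; python3 h.py
python3 - <<'E'
from h import *
import cv2
v=np.load("v.npy"); c=cam("wrist")
cv2.imwrite("pics/w1.png",robot.read_camera("wrist")[:,:,::-1])
for y in(-.132,0,.132): print(proj("wrist",case2w(v,lidp(v[3],.17,.012,y)),c).round())
print(proj("wrist",case2w(v,(.085,-.15,.104)),c).round(),proj("wrist",case2w(v,(-.085,-.15,.104)),c).round())
E
```

```text
time: 2.1
tool_pos: [0.6521, 0.1466, 0.3331]
tool_rot: [-3.141, 0.002, 0.289]
contact_force: [0.8, 0.1, -0.1]
opening: 0.0005
grip_force: 0.0
case mm [145.9  -1.  333.1] yaw err 0.0 F [ 0.8  0.1 -0.1] t 2.1
[486. 301.]
[315. 301.]
[144. 301.]
[445. 266.] [430. 387.]
```

View pics/w1.png

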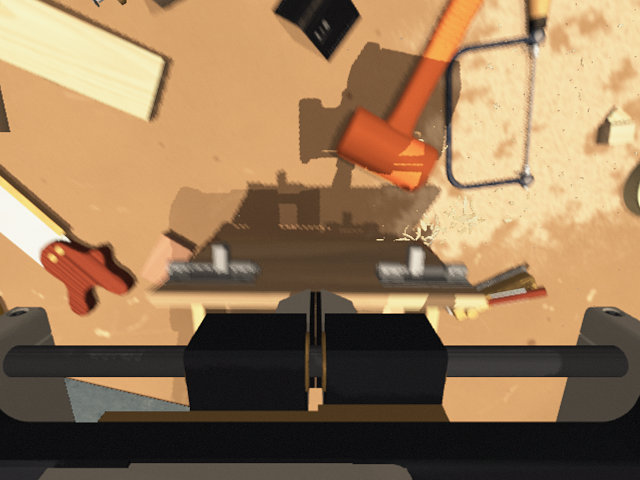

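The wrist view shows the lid's free edge at rows 291–305, columns 150–490. The thumb pieces are at (220,255) and (415,258), and the bare middle is under the fingers. I'll go down behind the lid.

```bash
python3 -m jog '[[[-1,0.005,0,0.03,0],[-1,0.008,0,0.06,0],[-1,0.008,0,0.09,0],[-1,0.008,0,0.115,0],[-1,0.008,0,0.115,0]]]' ; python3 h.py
python3 -m jog '[[[-1,-0.01,0,0,0],[-1,-0.02,0,0,0],[-1,-0.03,0,0,0],[-1,-0.04,0,0,0],[-1,-0.05,0,0,0]]]'; python3 h.py
```

```text
time: 2.57
tool_pos: [0.6562, 0.1467, 0.2118]
tool_rot: [-3.139, 0.013, 0.289]
contact_force: [0.4, -0.3, -0.7]
opening: 0.0004
grip_force: 0.0
case mm [149.7  -2.1 211.8] yaw err -0.0 F [ 0.4 -0.3 -0.7] t 2.57
time: 2.98
tool_pos: [0.6125, 0.1331, 0.2217]
tool_rot: [3.141, -0.005, 0.289]
contact_force: [3.6, 2.8, 3.5]
opening: 0.0007
grip_force: 2.0
case mm [104.   -2.7 221.7] yaw err -0.0 F [3.6 2.8 3.5] t 2.98
```

```bash
python3 -m jog '[[[-1,-0.018,0,0,0],[-1,-0.036,0,0,0],[-1,-0.052,0,0.003,0],[-1,-0.067,0,0.007,0],[-1,-0.08,0,0.012,0]]]' ; python3 h.py
```

```text
time: 3.4
tool_pos: [0.5353, 0.11, 0.2093]
tool_rot: [3.141, -0.004, 0.289]
contact_force: [3.3, 1.4, -0.2]
opening: 0.0002
grip_force: 1.2
case mm [ 23.4  -2.8 209.3] yaw err -0.0 F [ 3.3  1.4 -0.2] t 3.4
```

```bash
python3 -m jog '[[[-1,-0.014,0,0.008,0],[-1,-0.030,0,0.020,0],[-1,-0.045,0,0.036,0],[-1,-0.054,0,0.051,0],[-1,-0.06,0,0.063,0]]]' ; python3 h.py
python3 -m jog '[[[-1,-0.007,0,0.014,0],[-1,-0.012,0,0.028,0],[-1,-0.016,0,0.042,0],[-1,-0.018,0,0.050,0],[-1,-0.018,0,0.054,0]]]' ; python3 h.py
```

```text
time: 3.82
tool_pos: [0.4767, 0.0927, 0.1452]
tool_rot: [3.141, -0.001, 0.289]
contact_force: [-0.8, -0.4, 1.2]
opening: 0.0003
grip_force: 0.8
case mm [-37.7  -2.7 145.2] yaw err -0.0 F [-0.8 -0.4  1.2] t 3.82
time: 4.23
tool_pos: [0.4598, 0.0876, 0.0905]
tool_rot: [-3.142, 0.001, 0.289]
contact_force: [-0.7, 0.2, 0.8]
opening: 0.0006
grip_force: 0.6
case mm [-55.3  -2.7  90.5] yaw err -0.0 F [-0.7  0.2  0.8] t 4.23
```

Next I'll press gently to seat the lid, then lift and look.

```bash
python3 -m jog '[[[-1,0,0,0.002,0],[-1,0,0,0.004,0],[-1,0,0,0.004,0]]]' ; python3 h.py
python3 -m jog '[[[-1,0,0,-0.03,0],[-1,0,0,-0.07,0],[-1,-0.03,0,-0.1,0],[-1,-0.06,0,-0.12,0],[-1,-0.06,0,-0.12,0]]]'
python3 -m jog '[[[-1,0,0,0,0],[-1,0,0,0,0]]]'
python3 - <<'E'
from h import *
import cv2
where()
v=np.load("v.npy"); c=cam("wrist"); im=robot.read_camera("wrist")[:,:,::-1].copy()
cv2.imwrite("pics/w2.png",im)
for y in(-.08,.08): print(proj("wrist",case2w(v,(-.045,y,.1115)),c).round())
for y in(-.15,.15): print(proj("wrist",case2w(v,(.085,y,.104)),c).round())
E
```

```text
time: 4.48
tool_pos: [0.46, 0.0877, 0.0899]
tool_rot: [3.141, -0.0, 0.289]
contact_force: [-12.0, -2.0, 30.5]
opening: 0.0001
grip_force: 14.9
case mm [-55.2  -2.7  89.9] yaw err 0.0 F [-12.   -2.   30.5] t 4.48
time: 4.9
tool_pos: [0.4008, 0.0702, 0.2112]
tool_rot: [3.139, -0.005, 0.289]
contact_force: [0.7, 0.5, -0.0]
opening: 0.0005
grip_force: 0.0
time: 5.07
tool_pos: [0.4032, 0.0707, 0.2072]
tool_rot: [3.141, -0.002, 0.289]
contact_force: [0.2, -0.4, -0.5]
opening: 0.0004
grip_force: 0.0
case mm [-114.4   -2.8  207.2] yaw err -0.001 F [ 0.2 -0.4 -0.5] t 5.07
[430. 158.]
[194. 158.]
[567. -71.]
[ 56. -71.]
```

View pics/w2.png

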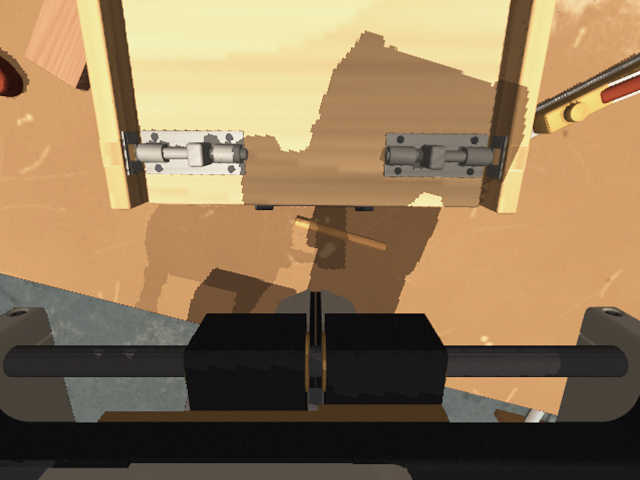

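The lid lies shut between the cheeks. The tabs are at about (196,153) and (437,153), and the dowel at (340,233) has not moved. Next I'll go down between the tabs, above the sleeves, and push left.

```bash
python3 -m jog '[[[-1,0.03,0,0,0],[-1,0.06,0,0.02,0],[-1,0.071,0,0.05,0],[-1,0.071,0,0.085,0],[-1,0.071,0,0.097,0]]]' >/dev/null; python3 h.py
python3 -m jog '[[[-1,0,-0.01,0,0],[-1,0,-0.02,0,0],[-1,0,-0.03,0,0],[-1,0,-0.04,0,0],[-1,0,-0.045,0,0]]]'; python3 h.py
```

```text
case mm [-45.5  -1.9 104.1] yaw err 0.0 F [-1.3 -1.2 -0.2] t 5.53
time: 5.95
tool_pos: [0.4579, 0.1359, 0.1108]
tool_rot: [3.141, -0.002, 0.29]
contact_force: [0.2, 1.4, 0.5]
opening: 0.0005
grip_force: 0.0
case mm [-43.4  44.1 110.8] yaw err 0.001 F [0.2 1.4 0.5] t 5.95
```

```bash
python3 -m jog '[[[-1,0,-0.004,0.001,0],[-1,0,-0.008,0.001,0],[-1,0,-0.012,0.001,0],[-1,0,-0.016,0.001,0],[-1,0,-0.02,0.001,0]]]'>/dev/null; python3 h.py
python3 -m jog '[[[-1,0,-0.003,0,0],[-1,0,-0.006,0,0],[-1,0,-0.009,0,0],[-1,0,-0.009,0,0]]]'>/dev/null; python3 h.py
```

```text
case mm [-43.9  62.3 108.9] yaw err -0.001 F [ 0.9 -3.   0.5] t 6.37
case mm [-43.8  71.6 108.8] yaw err -0.0 F [ 0.9 -1.2  1.2] t 6.7
```

```bash
for k in 1; do
python3 -m jog '[[[-1,0,-0.002,0,0],[-1,0,-0.004,0,0],[-1,0,-0.004,0,0]]]'>/dev/null; python3 h.py
python3 -m jog '[[[-1,0,-0.002,0,0],[-1,0,-0.002,0,0],[-1,0,-0.002,0,0]]]'>/dev/null; python3 h.py
done
```

```text
case mm [-43.8  75.6 108.8] yaw err -0.0 F [ 1.2 -2.1 -0.1] t 6.95
case mm [-43.9  77.5 108.8] yaw err -0.0 F [ 1.8 -0.9  1.2] t 7.2
```

```bash

python3 -m jog '[[[-1,0,-0.002,0,0],[-1,0,-0.002,0,0],[-1,0,-0.002,0,0]]]'>/dev/null; python3 h.py
python3 -m jog '[[[-1,0,-0.002,0,0],[-1,0,-0.002,0,0],[-1,0,-0.002,0,0]]]'>/dev/null; python3 h.py
```

```text
case mm [-43.9  79.5 108.8] yaw err -0.0 F [ 1.3 -2.3  1.4] t 7.45
case mm [-43.9  81.5 108.7] yaw err -0.0 F [ 2.4 -1.8  1.8] t 7.7
```

```bash

python3 -m jog '[[[-1,0,-0.002,0,0],[-1,0,-0.002,0,0],[-1,0,-0.002,0,0]]]'>/dev/null; python3 h.py
python3 -m jog '[[[-1,0,-0.001,0,0],[-1,0,-0.001,0,0],[-1,0,-0.001,0,0]]]'>/dev/null; python3 h.py
```

```text
case mm [-43.8  82.6 108.8] yaw err -0.0 F [ 3.6 -6.4  1.9] t 7.95
case mm [-43.8  82.8 108.8] yaw err 0.0 F [  3.9 -10.2   0.7] t 8.2
```

```bash
python3 - <<'E'
from h import *
import cv2
im=robot.read_camera("wrist")[:,:,::-1]; cv2.imwrite("pics/w3.png",im)
E
```

```text
(no output)
```

View pics/w3.png

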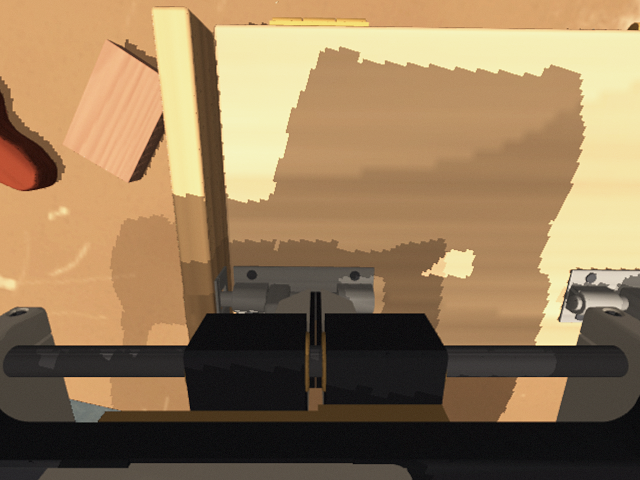

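The bolt is at its stop: the force rises while the position holds, and the tab sits against the outer sleeve near (280,290). I'll press once more, then do the right bolt.

```bash

python3 -m jog '[[[-1,0,-0.001,0,0],[-1,0,-0.001,0,0]]]'>/dev/null; python3 h.py
python3 -m jog '[[[-1,0,0.02,0,0],[-1,0,0.05,0,0],[-1,0,0.08,0,0],[-1,0,0.11,0,0],[-1,0,0.125,0,0]]]'>/dev/null; python3 h.py
python3 -m jog '[[[-1,0,0.004,0,0],[-1,0,0.008,0,0],[-1,0,0.012,0,0],[-1,0,0.016,0,0],[-1,0,0.02,0,0]]]'>/dev/null; python3 h.py
```

```text
case mm [-43.7  83.  108.8] yaw err 0.0 F [  6.  -14.9   2.1] t 8.42
case mm [-44.7 -41.5 108.3] yaw err -0.002 F [ 0.6 -1.2  0.2] t 8.83
case mm [-44.2 -58.9 108.6] yaw err 0.001 F [-0.7 -0.2  0.1] t 9.25
```

```bash

python3 -m jog '[[[-1,0,0.004,0,0],[-1,0,0.008,0,0],[-1,0,0.011,0,0],[-1,0,0.014,0,0],[-1,0,0.014,0,0]]]'>/dev/null; python3 h.py
python3 -m jog '[[[-1,0,0.002,0,0],[-1,0,0.002,0,0],[-1,0,0.002,0,0]]]'>/dev/null; python3 h.py
python3 -m jog '[[[-1,0,0.002,0,0],[-1,0,0.002,0,0],[-1,0,0.002,0,0]]]'>/dev/null; python3 h.py
```

```text
case mm [-44.1 -73.8 108.7] yaw err -0.001 F [0.2 2.2 0.6] t 9.67
case mm [-44.1 -75.6 108.7] yaw err -0.0 F [0.3 2.2 0.9] t 9.92
case mm [-44.1 -77.7 108.7] yaw err -0.0 F [-0.4  2.3  0.7] t 10.17
```

```bash

python3 -m jog '[[[-1,0,0.002,0,0],[-1,0,0.004,0,0],[-1,0,0.004,0,0]]]'>/dev/null; python3 h.py
python3 -m jog '[[[-1,0,0.002,0,0],[-1,0,0.002,0,0],[-1,0,0.002,0,0]]]'>/dev/null; python3 h.py
python3 -m jog '[[[-1,0,0.001,0,0],[-1,0,0.001,0,0],[-1,0,0.001,0,0]]]'>/dev/null; python3 h.py
```

```text
case mm [-44.1 -81.9 108.7] yaw err -0.001 F [-1.4  2.1  0.7] t 10.42
case mm [-44.1 -83.9 108.7] yaw err -0.001 F [-0.9  2.1  0.7] t 10.67
case mm [-44.1 -84.7 108.7] yaw err -0.0 F [-0.3  2.5  0.3] t 10.92
```

```bash

python3 -m jog '[[[-1,0,0.002,0,0],[-1,0,0.002,0,0],[-1,0,0.002,0,0]]]'>/dev/null; python3 h.py
python3 -m jog '[[[-1,0,0.001,0,0],[-1,0,0.001,0,0],[-1,0,0.001,0,0]]]'>/dev/null; python3 h.py
```

```text
case mm [-44.1 -86.6 108.7] yaw err -0.001 F [-1.9  1.5 -0.1] t 11.17
case mm [-44.2 -86.9 108.6] yaw err -0.001 F [-2.5  6.5  1.3] t 11.42
```

Stop reached. I'll press a little more, back off, lift and check.

```bash

python3 -m jog '[[[-1,0,0.002,0,0],[-1,0,0.002,0,0],[-1,0,0.002,0,0]]]'>/dev/null; python3 h.py
python3 -m jog '[[[-1,0,-0.02,0,0],[-1,0,-0.05,-0.01,0],[-1,-0.02,-0.08,-0.04,0],[-1,-0.05,-0.085,-0.08,0],[-1,-0.07,-0.085,-0.11,0]]]'>/dev/null
python3 -m jog '[[[-1,0,0,0,0],[-1,0,0,0,0],[-1,0,0,0,0]]]'>/dev/null
python3 - <<'E'
from h import *
import cv2
where(); v=np.load("v.npy"); c=cam("wrist")
im=robot.read_camera("wrist")[:,:,::-1]; cv2.imwrite("pics/w4.png",im)
for y in(-.106,.102): print(proj("wrist",case2w(v,(-.044,y,.1115)),c).round())
E
```

```text
case mm [-44.3 -87.3 108.6] yaw err -0.001 F [-3.9 14.   2.3] t 11.67
case mm [-109.5   -5.4  212.8] yaw err -0.001 F [-0.7  0.3  0.4] t 12.33
[460. 163.]
[162. 163.]
```

View pics/w4.png

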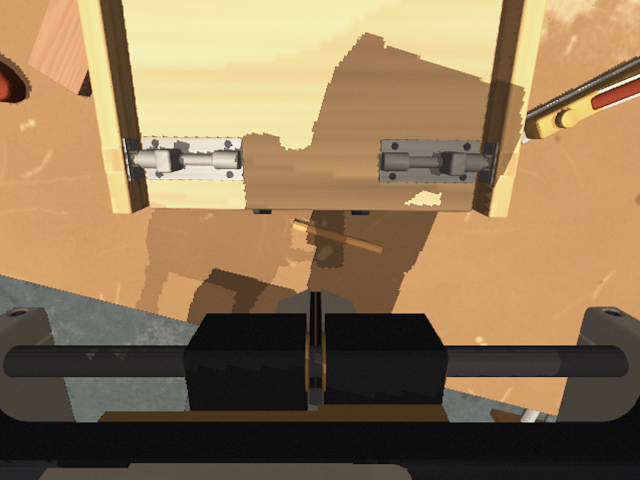

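The lid is flush. Both tabs are against their outer sleeves, at (163,160) and (460,162), where the fully home positions project. The plane, block and dowel look undisturbed.

```bash
python3 -c "
from cell import robot
print(robot.hand_in())"
```

```text
the job is handed in; nothing more can be done
None
```

The case is shut and bolted: the lid lies flat between the cheeks, both bolts were pushed fully home, the plane, block and dowel were left where they lay, and the job was handed in at about 12 s.

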